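# Check a roller with a spirit level by torchlight

## Robot

A 6-joint arm with a two-finger parallel gripper is mounted at the origin on the work surface. World frame = base frame: x ahead of the robot, y to its left, z up, the work surface at z = 0. Lengths are in mm, angles in rad, forces in N, time in s.
With the tool pointing down it reaches from about 300 to 775 mm from the base axis. Payload 14.6 kg.
Tool frame: the origin (TCP) lies between the finger pads; the fingertips stand 19 mm ahead of it and the grasp point (between the pads) is the TCP (manip.tcp_to_tips is the distance from the TCP to the fingertips, in mm); x points along the fingers, z is the direction in which the jaws open and shut, and the axes are right-handed (so a half turn about x gives the same grasp; the last joint's range is limited). The gripper opens to 94 mm and grips with 3 to 60 N. Pads are 16 mm wide; open, the fingers measure 119 mm over their backs; the gripper's body (75 mm by 177 mm) begins 78 mm behind the grasp point.
Start: joints at [-1.358, 0.3, 1.521, -0, 1.321, -0.067], TCP at [151.883, -528.603, 224.446] pointing down, gripper open.
Joint ranges: [-3.03, 3.03], [-0.79, 2.21], [0.23, 2.52], [-1.04, 4.18], [0, 3.07], [-2.55, 2.55]. Speed limits (rad/s): [2.22, 2.22, 2.57, 3.14, 3.14, 3.14].

## Interface

Orientations are given as [roll, pitch, yaw] about the fixed x, y, z axes, in that order (R = Rz(yaw) Ry(pitch) Rx(roll)).
In Python, from cell import manip gives the robot as it stands.
- The arm moves only by the tool jog_arm, never from a script. Its argument "moves" is a list that holds one entry, the list of rows, each a list of 6 numbers: the shift along the world's x, y, z in mm, then the turn, a rotation vector about the world's x, y, z in degrees. In form: [[[dx, dy, dz, wx, wy, wz], ...]]. A call has 1 to 5 rows; each row shifts and turns the pose as measured when the row begins; what a row does not reach is not made up. A row lasts 1/10 s, in which the tool goes at most 50 mm and 8.59 degrees, less where a joint would pass 70% of its speed; a pose out of reach is approached as far as the arm can. A call is refused whole if a number of a shift passes 50 or a number of a turn 8.59, either way. A call with a gripper value outside its range is refused whole. "gripper" is the opening, from -1 (shut) to 1 (fully open), set as the call begins (left out, the last holds). The fingers move at their own pace and stop on an object; "squeeze" is the grip in N (left out, the last holds). Time passes only in rows, so rows that do not move let the fingers close. It gives the time, the measured TCP pose, the force and the opening at its end, in the units of the state.
- manip.read_state(): the state, without advancing time (a new reading comes with each control period).
- manip.camera(name): name is "scene" or "top" or "wrist"; returns (picture, depth): 420x560x3 uint8, blue, green, red; 420x560 float32, mm along the optical axis (not along the pixel's ray), 0 where there is no reading.
- manip.camera_params(name): a dict with "fx", "fy", "cx", "cy" (pixels), "rvec" (rotation vector, rad) and "tvec" (3), from world to camera coordinates, as OpenCV has them. Camera axes: x right, y down, z forward; pixel columns grow to the right and rows downward; lengths in mm; the calibration is good to about 2 mm. A picture is of the moment at which its call begins: read the wrist's pose just before it. camera_params takes no time and is no camera call; for the wrist camera it gives the pose at the moment of the call.
- manip.sign_off(): hands the job in, once; it reports no verdict.
The state is a dict: "clock": time; "joints": joint angles; "qd": joint speeds; "effort": joint torques, N m; "eef_pos": TCP position; "eef_rot": TCP orientation; "wrist_force": force on the tool from outside, world axes, zero at the start; "moment": the same for the moment, N m; "finger_gap": finger opening in mm.
Only numpy, scipy, OpenCV 4.12 (cv2) and the standard library are available. Lean on these libraries where they do the work, as an engineer would, in place of code of your own. Each camera call takes 0.05 s, during which the arm holds its last target. There are 200 camera calls.

## Task

See whether the roller is level: first balance the yellow spirit level on the very top of the roller, upright, lengthwise along it and near its middle, and let go of it. Then draw the red torch out of its blue holder, turn it to a slant of roughly 45 degrees and finish while still holding it still in the air, its lens a hand's breadth (about 10 to 15 cm) from the level's green vial and shining straight at the vial, without touching the roller or the level. Leave the mug, the screwdriver and the jar alone.

Things in the scene. Friction and masses are not known exactly. Their poses are not given: they have to be found in the camera images.
- roller: Fixed: a grey roller, 100 mm in diameter and 180 mm long, on two green bearing pedestals that stand on the desk. Origin on the desk under the roller's middle; its y axis runs along the roller, its z axis up. The roller's axis is 54 mm and its top line 104 mm above the desk. Its ends lie at y = -90 and +90 mm; beyond them come the steel shaft ends and the pedestals (50 mm wide, 80 mm high, at y = -108 and +108 mm; overall length 280 mm). It does not turn.
- roller_top (a point): The middle of the roller's top line, 104 mm above the desk; axes as the roller's.
- level: A loose yellow pocket spirit level with black ends, a plain bar 100 mm long (x axis), 20 mm wide (y axis) and 32 mm high (z axis up), about 0.12 kg; it starts on its flat underside on the desk. Origin at the centre of the underside. Its centre of mass lies 16 mm up, so that on the roller's round top it rocks back by itself from small errors: about 1 degree of lean for each 0.6 mm off the top line.
- vial (a point): The level's green vial, in the middle of its top side, 28 mm above its underside; the point to light.
- torch: A loose round torch 150 mm long, about 0.12 kg. It starts upright, lens down, in the holder. Origin at the centre of the lens; the z axis runs from the lens to the tail, so that it shines along -z. The black head is 36 mm in diameter (z = 0 to 40 mm), the red barrel behind it 28 mm (z = 40 to 150 mm). Centre of mass about 67 mm from the lens. In the holder its tail stands 162 mm above the desk, and the upper 90 mm of the barrel stand clear of the rim.
- holder: Fixed: a blue tube, outside diameter 50 mm, inside 42 mm, open at the top, on a dark 90 mm square foot. Origin under its centre, on the desk. The rim is 72 mm and the inner floor 12 mm above the desk. The torch stands loosely in it with about 3 mm of play all round; lift it 65 mm straight up to clear the rim.
- mug: Bystander: a white mug, 80 mm in diameter and 90 mm high, origin under its centre, handle to its +y.
- screwdriver: Bystander: a screwdriver lying on the desk along its x axis, about 200 mm long, origin near its middle.
- jar: Bystander: a closed jar, 60 mm in diameter and 80 mm high, origin under its centre.
Not all that is in view belongs to the job. Leave any turquoise look-alike of the torch alone.

How it is judged:
By the outcome, as a careful person would: the job done as asked, in the order asked, and still so for the second after the job is handed in, while the arm keeps its last pose, push and grip.
It also fails if it takes over 64 s, if anything falls off the work surface, if the arm or the gripper's body presses on something with over 40 N, if the wrist force passes 120 N, or if a joint passes its speed limit or range.

## Working session

There is one attempt and no reset: what is moved stays moved. The work goes in short steps, Python scripts to look and compute and a tool call to move; the robot and the scene stay as the last step left them, time stands still between calls to the robot, and variables do not carry over. Pictures are saved under pics/ and viewed, about 8 in all and at most 12, crops included, and the job is handed in when it is done.

Besides the shell and the picture viewer there is one more tool, called in YAML: its name, and indented under it one key for each argument. jog_arm: Moves the arm, as the interface text tells. Its arguments: {"type":"object","properties":{"moves":{"type":"array","items":{"type":"array","items":{"type":"array","items":{"type":"number"}}}},"gripper":{"type":"number"},"squeeze":{"type":"number"}},"required":["moves"]}

```bash
ls; mkdir -p pics; python3 - <<'E'
from cell import manip
import cv2,numpy as np
s=manip.read_state();print({k:np.round(v,3).tolist() for k,v in s.items()})
ims=[]
for n in("scene","top"):
    p,d=manip.camera(n);np.savez(f"{n}0.npz",p=p,d=d);ims.append(p);c=manip.camera_params(n);print(n,c)
    cv2.imwrite(f"pics/{n}0.png",p)
E
```

```text
pics
{'clock': 0.0, 'joints': [-1.358, 0.3, 1.522, 0.0, 1.321, -0.067], 'qd': [0.001, 0.001, -0.0, 0.0, 0.0, -0.001], 'effort': [0.0, -53.18, -35.274, 0.071, 0.024, -0.0], 'eef_pos': [151.844, -528.382, 223.904], 'eef_rot': [3.042, 1.57, 1.751], 'wrist_force': [0.394, 0.302, 0.138], 'moment': [0.019, -0.015, 0.01], 'finger_gap': 94.476}
scene {'fx': 385.37827136591824, 'fy': 385.37827136591824, 'cx': 281.8348835084163, 'cy': 203.76001960609312, 'rvec': array([ 2.17775479,  0.71403992, -0.31480853]), 'tvec': array([-440.75220283, -121.83594179, 1165.16956303])}
top {'fx': 436.2790840861779, 'fy': 436.2790840861779, 'cx': 274.6430303408088, 'cy': 219.43086734400006, 'rvec': array([ 2.19302021, -2.12575764,  0.12314718]), 'tvec': array([ -35.83320967,  549.77321088, 1324.1436681 ])}
```

View pics/scene0.png

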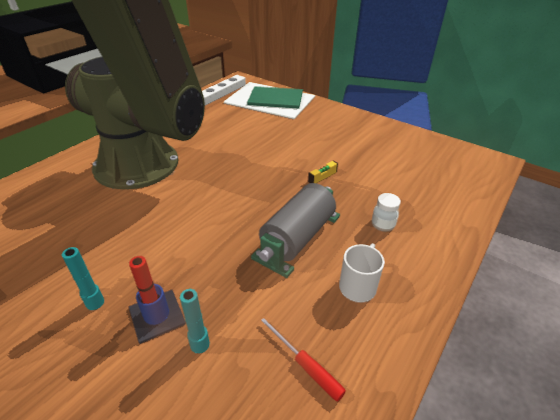

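View pics/top0.png

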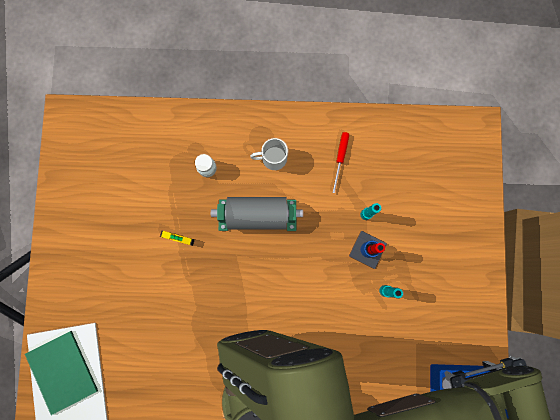

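The views show the level at top (177,237), the roller at (258,213), and the red torch tail at (377,248) between two turquoise look-alikes at (371,212) and (391,292). The mug is at (273,153), the jar at (205,165) and the screwdriver at (341,160). Next I'll turn these into positions.

```bash
cat > h.py <<'E'
from cell import manip
import cv2,numpy as np
from scipy.spatial.transform import Rotation as R
def ray(c,uv,z):
    M=cv2.Rodrigues(np.array(c["rvec"]))[0];o=-M.T@c["tvec"]
    uv=np.atleast_2d(uv).astype(float)
    d=np.c_[(uv[:,0]-c["cx"])/c["fx"],(uv[:,1]-c["cy"])/c["fy"],np.ones(len(uv))]@M
    return o+d*((z-o[2])/d[:,2])[:,None]
def cloud(c,d):
    M=cv2.Rodrigues(np.array(c["rvec"]))[0];v,u=np.indices(d.shape)
    P=np.dstack([(u-c["cx"])/c["fx"]*d,(v-c["cy"])/c["fy"]*d,d])-c["tvec"]
    return P@M
def proj(c,P): return cv2.projectPoints(np.atleast_2d(P).astype(float),c["rvec"],c["tvec"],np.array([[c["fx"],0,c["cx"]],[0,c["fy"],c["cy"]],[0,0,1.]]),None)[0].reshape(-1,2)
def mask(p,lo,hi,roi=None):
    m=cv2.inRange(cv2.cvtColor(p,cv2.COLOR_BGR2HSV),lo,hi)
    if roi is not None:
        k=np.zeros_like(m);x0,y0,x1,y1=roi;k[y0:y1,x0:x1]=255;m&=k
    return m
def px(m): 
    n,l,s,c=cv2.connectedComponentsWithStats(m);i=1+np.argmax(s[1:,4]);v,u=np.nonzero(l==i);return np.c_[u,v]
def cam(n,name=None):
    c=manip.camera_params(n);p,d=manip.camera(n)
    if name: cv2.imwrite(f"pics/{name}.png",p)
    return c,p,d
E
python3 - <<'E'
from h import *
c=manip.camera_params("top");f=np.load("top0.npz");p,d=f["p"],f["d"];P=cloud(c,d)
np.set_printoptions(precision=1,suppress=True)
def box(ps,z):
    w=ray(c,ps,z)[:,:2];r=cv2.minAreaRect(w.astype(np.float32));return w.mean(0),r
m=mask(p,(22,150,120),(34,255,255),(140,210,215,260));print("yellow",box(px(m),32))
# level: height>15 region
z=P[...,2];k=np.zeros(z.shape,np.uint8);k[215:260,140:215]=255
m=((z>22)&(z<45)).astype(np.uint8)*255&k;print("levelH",box(px(m),32),np.median(z[m>0]))
k[:]=0;k[180:245,200:315]=255
m=((z>20)&(z<140)).astype(np.uint8)*255&k;q=px(m);W=P[q[:,1],q[:,0]];print("rollerZmax",W[:,2].max(),cv2.minAreaRect(W[:,:2].astype(np.float32)))
t=W[W[:,2]>90];print(t.mean(0),cv2.minAreaRect(t[:,:2].astype(np.float32)))
k[:]=0;k[230:275,340:395]=255
m=mask(p,(0,150,60),(6,255,255),(340,230,395,275));q=px(m);W=P[q[:,1],q[:,0]];t=W[W[:,2]>150];print("torch top",t.mean(0),len(t),np.ptp(t,0))
for h in(40,70,100,130,155):
    t=W[abs(W[:,2]-h)<12];print(h,t.mean(0) if len(t) else None)
m=((z>5)&(z<30)).astype(np.uint8)*255&k
q=px(m);W=P[q[:,1],q[:,0]];print("foot",cv2.minAreaRect(W[:,:2].astype(np.float32)))
for n,(x0,y0,x1,y1) in dict(mug=(245,130,295,175),jar=(190,145,220,185),td1=(355,195,390,225),td2=(375,280,410,303),sd=(325,125,355,200)).items():
    W=P[y0:y1,x0:x1].reshape(-1,3);t=W[W[:,2]>10];print(n,t.min(0),t.max(0))
w=manip.camera_params("wrist");print(w); print(R.from_euler("xyz",manip.read_state()["eef_rot"]).as_matrix())
E
```

```text
yellow (array([485. , 284.7]), ((485.2418518066406, 285.11737060546875), (93.15738677978516, 20.60064125061035), 76.32768249511719))
levelH (array([484.5, 284.2]), ((484.63360595703125, 284.36456298828125), (102.72068786621094, 19.77526092529297), 76.32881927490234)) 31.773697168595163
rollerZmax 111.6997074739221 ((564.79736328125, 37.11882781982422), (96.9104995727539, 278.27325439453125), 1.7773590087890625)
[565.1  36.8 100.3] ((564.4761352539062, 37.377628326416016), (78.23822021484375, 179.12075805664062), 1.7358977794647217)
torch top [ 465.7 -312.4  162.1] 60 [25.1 27.7 19.1]
40 None
70 [ 463.5 -303.9   68.7]
100 [ 462.9 -303.5  100.3]
130 [ 464.5 -303.6  130.8]
155 [ 465.8 -312.   160.5]
foot ((468.1089782714844, -315.8675231933594), (106.66159057617188, 94.34766387939453), 66.59066772460938)
mug [392.4 -50.4  10. ] [ 794.2   77.5 1379.2]
jar [392.4 -25.3  11.7] [ 739.3  230.2 1379.2]
td1 [ 392.4 -319.6   10.7] [ 597.5  -25.3 1379.2]
td2 [ 319.2 -380.5   10.3] [ 392.4  -25.3 1379.2]
sd [ 392.4 -245.7   10.6] [ 841.9  -25.3 1379.2]
{'fx': 335.8432327701381, 'fy': 335.8432327701381, 'cx': 276.31798248267245, 'cy': 209.85908769506094, 'rvec': array([-2.3,  1.8,  0.2]), 'tvec': array([-550.7,  -25.4,  389.3])}
[[-0.   1.   0.3]
 [ 0.   0.3 -1. ]
 [-1.   0.  -0. ]]
```

jog_arm:
  moves:
    - [[35,40,5,0,0,4],[35,40,0,0,0,4],[30,48,0,0,0,4],[25,48,0,0,0,4],[20,48,0,0,0,4]]

```text
clock: 0.6
eef_pos: [286.4, -318.2, 226.1]
eef_rot: [3.129, 1.566, 2.192]
wrist_force: [1.1, -0.7, 0.0]
finger_gap: 93.8
```

jog_arm:
  moves:
    - [[20,48,0,0,0,4],[20,48,0,0,0,4],[20,48,0,0,0,4],[20,48,0,0,0,4],[20,48,0,0,0,4]]

```text
clock: 1.1
eef_pos: [379.9, -86.4, 225.8]
eef_rot: [3.063, 1.566, 2.488]
wrist_force: [1.1, -1.0, -0.7]
finger_gap: 94.2
```

jog_arm:
  moves:
    - [[20,48,0,0,0,4],[20,48,0,0,0,4],[20,48,0,0,0,4],[10,48,0,0,0,4],[10,48,0,0,0,4]]

```text
clock: 1.6
eef_pos: [456.0, 150.9, 225.6]
eef_rot: [3.088, 1.567, 2.877]
wrist_force: [1.0, -0.5, -0.7]
finger_gap: 93.8
```

```bash
python3 - <<'E'
from h import *
s=manip.read_state();print(s["clock"],s["eef_pos"],s["joints"],R.from_euler("xyz",s["eef_rot"]).as_matrix().round(4).tolist(),s["wrist_force"])
E
```

```text
1.6 [455.97247297 150.88660855 225.63526761] [0.24225996 0.14490211 1.70758993 0.0020414  1.29263973 0.45238486] [[-0.0039, 0.2091, 0.9779], [0.0011, 0.9779, -0.2091], [-1.0, 0.0002, -0.004]] [ 0.99092753 -0.47484141 -0.66334563]
```

jog_arm:
  moves:
    - [[9,45,-15,0,0,-0.8],[10,45,-20,0,0,-0.8],[8,40,-20,0,0,0],[0,0,0,0,0,0]]

```text
clock: 2.0
eef_pos: [481.9, 288.8, 168.0]
eef_rot: [-3.064, 1.566, 2.987]
wrist_force: [1.0, -1.0, -0.3]
finger_gap: 93.9
```

```bash
cat > lv.py <<'E'
from h import *
np.set_printoptions(precision=2,suppress=True)
s=manip.read_state();c,p,d=cam("wrist","w1");M=R.from_euler("xyz",s["eef_rot"]).as_matrix()
print(s["eef_pos"],"jaw deg",np.degrees(np.arctan2(M[1,2],M[0,2])),M[:,0])
P=cloud(c,d);z=P[...,2];m=((z>22)&(z<42)&(np.hypot(P[...,0]-485,P[...,1]-285)<80)).astype(np.uint8)*255
q=px(m);w=ray(c,q,32)[:,:2];print(cv2.minAreaRect(w.astype(np.float32)),np.median(z[m>0]))
print(cv2.minAreaRect(ray(c,px(mask(p,(22,150,100),(34,255,255))),32)[:,:2].astype(np.float32)))
E
python3 lv.py
```

```text
[481.91 288.79 168.02] jaw deg -13.282339070252226 [-0.  0. -1.]
((485.4930725097656, 283.42633056640625), (101.13377380371094, 19.574413299560547), 76.48273468017578) 31.435470596725153
((485.4004821777344, 282.8530578613281), (91.9585952758789, 19.66243553161621), 76.48271942138672)
```

jog_arm:
  moves:
    - [[3.5,-5.5,-40,0,0,-0.2],[0,0,-50,0,0,0],[0,0,-36,0,0,0],[0,0,-10,0,0,0],[0,0,0,0,0,0]]
  gripper: 0

```text
clock: 2.55
eef_pos: [487.3, 278.1, 34.2]
eef_rot: [1.069, 1.566, 0.831]
wrist_force: [0.7, 0.2, 0.7]
finger_gap: 57.7
```

jog_arm:
  moves:
    - [[-2,5,-6,0,0,0],[0,0,-4,0,0,0],[0,0,0,0,0,0]]

```text
clock: 2.85
eef_pos: [487.4, 283.9, 28.5]
eef_rot: [0.852, 1.56, 0.613]
wrist_force: [1.2, -0.5, 0.1]
finger_gap: 47.3
```

jog_arm:
  moves:
    - [[-1,-0.5,-4,0,0,0],[0,0,0,0,0,0],[0,0,0,0,0,0]]

```text
clock: 3.15
eef_pos: [487.1, 283.9, 26.1]
eef_rot: [0.814, 1.557, 0.575]
wrist_force: [0.5, -0.5, 0.6]
finger_gap: 46.9
```

jog_arm:
  moves:
    - [[0,0,0,0,0,0],[0,0,0,0,0,0],[0,0,0,0,0,0],[0,0,0,0,0,0],[0,0,0,0,0,0]]
  gripper: -1
  squeeze: 20

```text
clock: 3.65
eef_pos: [487.2, 283.9, 26.4]
eef_rot: [0.818, 1.557, 0.579]
wrist_force: [-0.4, 0.6, 0.2]
finger_gap: 20.1
```

```bash
python3 lv.py|head -1;python3 -c "
from h import *;s=manip.read_state();print(s['finger_gap'],s['wrist_force'])"
```

```text
[487.17 283.92  26.42] jaw deg -13.676773067686833 [ 0.01  0.01 -1.  ]
19.481939400756204 [-0.27375319  1.52972762  1.05166442]
```

jog_arm:
  moves:
    - [[0,0,30,0,0,0],[0,0,48,0,0,0],[0,0,48,0,0,0],[5,-10,48,0,0,3],[15,-45,10,0,0,3]]

```text
clock: 4.2
eef_pos: [503.5, 229.6, 213.8]
eef_rot: [0.795, 1.564, 0.668]
wrist_force: [1.1, 0.1, -1.5]
finger_gap: 20.0
```

jog_arm:
  moves:
    - [[15,-48,0,0,0,3],[15,-48,0,0,0,3],[15,-48,0,0,0,3],[10,-30,0,0,0,0],[0,0,0,0,0,0]]

```text
clock: 4.7
eef_pos: [559.9, 48.0, 217.0]
eef_rot: [0.483, 1.559, 0.521]
wrist_force: [-0.0, 0.3, -1.2]
finger_gap: 20.0
```

```bash
cat > ro.py <<'E'
from h import *
import sys
np.set_printoptions(precision=2,suppress=True)
s=manip.read_state();c,p,d=cam("wrist",sys.argv[1]);M=R.from_euler("xyz",s["eef_rot"]).as_matrix()
print(s["clock"],s["eef_pos"],"jaw",np.degrees(np.arctan2(M[1,2],M[0,2])),M[:,0],s["finger_gap"],s["wrist_force"])
P=cloud(c,d);h=cv2.cvtColor(p,cv2.COLOR_BGR2HSV)
a=np.radians(1.74);ex=np.array([np.cos(a),np.sin(a)]);ey=np.array([-ex[1],ex[0]])
L=P[...,:2]-[564.6,37.2];lx,ly=L@ex,L@ey;z=P[...,2]
m=(d>0)&(abs(lx)<48)&(abs(ly)<88)&(z>60)&(z<109)&(h[...,1]<60)
# cylinder fit: (lx-a-b*ly)^2+(z-zc)^2=50^2
from scipy.optimize import least_squares
X,Y,Z=lx[m],ly[m],z[m]
r=least_squares(lambda q:np.hypot(X-q[0]-q[1]*Y,Z-q[2])-50,[0,0,54],loss="soft_l1",f_scale=1)
print("n",m.sum(),"off x",r.x[0],"slope deg",np.degrees(-r.x[1]),"axis z",r.x[2],"yrange",Y.min(),Y.max(),"rms",np.sqrt(np.mean(r.fun**2)))
E
python3 ro.py w2
```

```text
4.7 [559.86  48.   216.97] jaw 2.168023500209565 [ 0.01  0.01 -1.  ] 19.95883491246412 [-0.05  0.34 -1.16]
n 9772 off x 1.6294684226976992 slope deg -0.1477376347271345 axis z 53.4331146563323 yrange -87.97004349974675 87.99326164869773 rms 0.5350422197984527
```

View pics/w2.png

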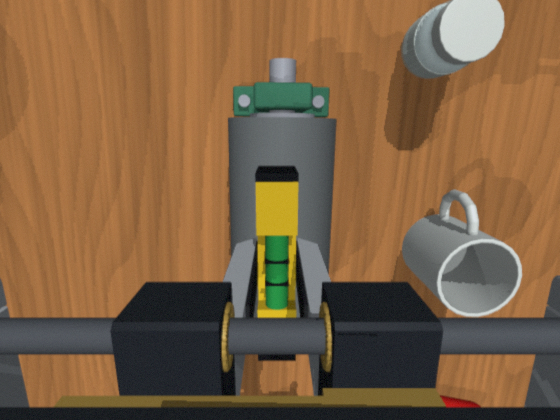

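Wrist view: the level is held between the fingers, its vial at (277,270), with the roller running beneath it from (282,115). Next I'll measure the held level against the roller in this same camera.

```bash
cat > hl.py <<'E'
from h import *
import sys
np.set_printoptions(precision=2,suppress=True)
s=manip.read_state();c=manip.camera_params("wrist");p=cv2.imread(f"pics/{sys.argv[1]}.png")
zt=s["eef_pos"][2]-26.4+32
q=px(mask(p,(22,150,100),(34,255,255),(240,165,320,235)));w=ray(c,q,zt)
a=np.radians(1.6);e=np.array([np.cos(a),np.sin(a)]);f=np.array([-e[1],e[0]])
L=w[:,:2]-s["eef_pos"][:2];X,Y=L@e,L@f
for lo in range(-20,60,8):
    k=(Y>=lo)&(Y<lo+8)
    if k.sum()>20: print(lo,X[k].min(),X[k].max(),(X[k].min()+X[k].max())/2)
qb=px(mask(p,(0,0,0),(180,255,60),(255,160,300,182)));print("black end Y max",((ray(c,qb,zt)[:,:2]-s["eef_pos"][:2])@f).max())
E
python3 hl.py w2
```

```text
12 -9.664971288244017 9.189111156797978 -0.23793006572301945
20 -10.135194703374824 9.557660689596817 -0.28876700688900314
28 -10.110448632165339 9.443654498927128 -0.3333970666191055
36 -10.07614167024334 9.244722623165645 -0.4157095235388475
44 -10.042684518580451 9.038449894049853 -0.5021173122652991
black end Y max 52.036734845439724
```

jog_arm:
  moves:
    - [[3,-6,-30,0,0,-0.5],[3.5,-5,-30,0,0,0],[0,0,-12,0,0,0],[0,0,0,0,0,0],[0,0,0,0,0,0]]

```text
clock: 5.25
eef_pos: [565.4, 42.6, 144.3]
eef_rot: [0.513, 1.557, 0.545]
wrist_force: [-0.6, 0.4, -0.8]
finger_gap: 20.1
```

```bash
python3 ro.py w3; python3 hl.py w3
```

```text
5.25 [565.38  42.57 144.35] jaw 1.8531515601618496 [ 0.01  0.01 -1.  ] 20.069435114849156 [-0.6   0.39 -0.83]
n 16965 off x 1.5148347630580246 slope deg -0.15354085738485532 axis z 53.437405516054454 yrange -87.98860294894475 87.99598644458102 rms 0.5060892962658209
12 -10.021993991946102 9.796501036651462 -0.11274647764732038
20 -10.011583225948302 9.786761551942243 -0.11241083700302923
28 -9.929412890733671 9.63290481664695 -0.14825403704336004
36 -9.8442244695751 9.473403551554114 -0.1854104590104928
44 -9.765969187694925 9.326889340686982 -0.21953992350397122
black end Y max 51.97369877744551
```

jog_arm:
  moves:
    - [[0.8,-5,-5,0,0,-0.2],[0,0,-5,0,0,0],[0,0,-2,0,0,0],[0,0,0,0,0,0]]

```text
clock: 5.7
eef_pos: [567.2, 37.8, 134.3]
eef_rot: [0.383, 1.553, 0.412]
wrist_force: [0.0, 0.1, -1.1]
finger_gap: 19.9
```

jog_arm:
  moves:
    - [[-0.7,0,-2,0,0,0],[0,0,-1.5,0,0,0],[0,0,0,0,0,0]]

```text
clock: 6.0
eef_pos: [566.5, 37.8, 130.8]
eef_rot: [0.376, 1.553, 0.405]
wrist_force: [-0.9, -0.8, -1.2]
finger_gap: 20.3
```

```bash
python3 ro.py w4; python3 hl.py w4|tail -3
```

```text
6.0 [566.54  37.81 130.84] jaw 1.6722809061587387 [ 0.02  0.01 -1.  ] 20.284951785008424 [-0.91 -0.8  -1.16]
n 20580 off x 1.502816005481362 slope deg -0.1570583583244698 axis z 53.4479184019836 yrange -87.9880625040838 87.99959937750367 rms 0.5344053657858634
36 -9.774245235385768 9.54672537023013 -0.11375993257781936
44 -9.665454661964429 9.42427134889969 -0.12059165653236903
black end Y max 51.98082743955115
```

jog_arm:
  moves:
    - [[-0.3,0,-0.6,0,0,0],[0,0,-0.4,0,0,0]]

```text
clock: 6.25
eef_pos: [566.4, 37.8, 130.3]
eef_rot: [0.357, 1.552, 0.387]
wrist_force: [-2.9, -0.7, 4.9]
finger_gap: 19.8
```

jog_arm:
  moves:
    - [[0,0,0.2,0,0,0],[0,0,0,0,0,0]]
  squeeze: 3

```text
clock: 6.45
eef_pos: [566.4, 37.8, 130.6]
eef_rot: [0.359, 1.552, 0.388]
wrist_force: [-1.0, 0.1, -1.0]
finger_gap: 20.0
```

jog_arm:
  moves:
    - [[0,0,0,0,0,0],[0,0,0,0,0,0],[0,0,0,0,0,0],[0,0,0,0,0,0],[0,0,0,0,0,0]]
  gripper: -0.3

```text
clock: 6.95
eef_pos: [566.6, 37.8, 130.7]
eef_rot: [0.349, 1.552, 0.378]
wrist_force: [-0.8, -0.7, -0.4]
finger_gap: 32.9
```

```bash
python3 ro.py w5; python3 hl.py w5|tail -4
```

```text
6.95 [566.59  37.84 130.7 ] jaw 1.677374834948716 [ 0.02  0.01 -1.  ] 32.881713455553594 [-0.84 -0.74 -0.36]
n 21769 off x 1.5057422469400832 slope deg -0.1501962710394002 axis z 53.47113196757408 yrange -87.99226631986672 87.99561566791547 rms 0.5512628192991003
28 -8.42338734164788 11.145555066170258 1.3610838622611894
36 -8.33011116456062 11.448096082792068 1.558992459115724
44 -8.244426754080044 11.321579895414175 1.5385765706670655
black end Y max 51.96790253461978
```

View pics/w5.png

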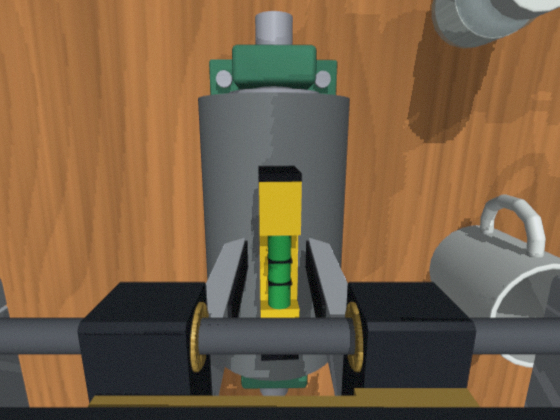

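The level stands free in the open fingers, vial at (279,275), but its top has moved about 1.6 mm toward +x. I'll let it settle, then measure the lean.

jog_arm:
  moves:
    - [[0,0,0,0,0,0],[0,0,0,0,0,0],[0,0,0,0,0,0],[0,0,0,0,0,0],[0,0,0,0,0,0]]

```text
clock: 7.5
eef_pos: [566.6, 37.9, 130.7]
eef_rot: [0.348, 1.552, 0.377]
wrist_force: [0.2, 0.2, 0.9]
finger_gap: 32.9
```

```bash
cat > lean.py <<'E'
from h import *
import sys
np.set_printoptions(precision=2,suppress=True)
n=sys.argv[1];c,p,d=cam(n,sys.argv[2]);P=cloud(c,d)
L=P[...,:2]-[566.1,37.2];a=np.radians(1.6);lx=L@[np.cos(a),np.sin(a)];ly=L@[-np.sin(a),np.cos(a)];z=P[...,2]
hsv=cv2.cvtColor(p,cv2.COLOR_BGR2HSV);y=(hsv[...,0]>=22)&(hsv[...,0]<=34)&(hsv[...,1]>150)
m=(abs(lx)<20)&(abs(ly)<55)&(z>125)&(z<150)&y
m=cv2.erode(m.astype(np.uint8),np.ones((3,3)))>0
A=np.c_[lx[m],ly[m],np.ones(m.sum())];b=z[m]
for _ in range(4):
    q=np.linalg.lstsq(A,b,rcond=None)[0];k=abs(A@q-b)<2.5;A,b=A[k],b[k]
print(n,m.sum(),k.sum(),"top tilt deg about y",np.degrees(np.arctan(-q[0])),"about x",np.degrees(np.arctan(q[1])),"z",q[2],"x range",np.percentile(A[:,0],[1,99]),"y",np.percentile(A[:,1],[1,99]))
E
python3 lean.py wrist w6; python3 lean.py top t6; python3 lean.py scene s6; python3 hl.py w6|tail -3
```

```text
wrist 2503 2009 top tilt deg about y 1.8975678894857066 about x 0.6963832499882294 z 135.2838697637766 x range [-7.33 11.21] y [-23.14  44.66]
scene 29 29 top tilt deg about y 3.370598073850814 about x -2.518981075925277 z 133.38178733387997 x range [-4.16  8.23] y [-41.14 -24.52]
36 -8.319549545023854 11.452088572242989 1.5662695136095675
44 -8.23383452031888 11.334696500291313 1.550430989986217
black end Y max 51.950499793380146Traceback (most recent call last):
  File "lean.py", line 12, in <module>
    print(n,m.sum(),k.sum(),"top tilt deg about y",np.degrees(np.arctan(-q[0])),"about x",np.degrees(np.arctan(q[1])),"z",q[2],"x range",np.percentile(A[:,0],[1,99]),"y",np.percentile(A[:,1],[1,99]))
                                                                                                                                         ~~~~~~~~~~~~~^^^^^^^^^^^^^^^
    return _quantile_unchecked(
        a, q, axis, out, overwrite_input, method, keepdims, weights)
    return _ureduce(a,
                    func=_quantile_ureduce_func,
    ...<5 lines>...
                    overwrite_input=overwrite_input,
                    method=method)
    r = func(a, **kwargs)
    result = _quantile(arr,
                       quantiles=q,
    ...<2 lines>...
                       out=out,
                       weights=wgt)
    slices_having_nans = np.isnan(arr[-1, ...])
                                  ~~~^^^^^^^^^
IndexError: index -1 is out of bounds for axis 0 with size 0
```

The level is stable but leans about 2–3° toward +x, so it sits roughly 1.7 mm off the top line. I'll square the tool, regrip, shift it −1.7 mm and release again.

jog_arm:
  moves:
    - [[-0.2,-0.5,0,-0.4,0.9,0],[0,0,0,0,0,0],[0,0,0,0,0,0]]

```text
clock: 7.95
eef_pos: [566.4, 37.3, 130.7]
eef_rot: [-0.624, 1.57, -0.594]
wrist_force: [-0.4, -0.0, 0.7]
finger_gap: 33.0
```

jog_arm:
  moves:
    - [[0,0,0,0,0,0],[0,0,0,0,0,0],[0,0,0,0,0,0],[0,0,0,0,0,0]]
  gripper: -1
  squeeze: 15

```text
clock: 8.35
eef_pos: [566.4, 37.3, 130.7]
eef_rot: [-0.554, 1.57, -0.525]
wrist_force: [1.0, -0.0, -0.2]
finger_gap: 19.7
```

jog_arm:
  moves:
    - [[0,0,2,0,0,0],[-1.7,0,0,0,0,0],[0,0,0,0,0,0]]

```text
clock: 8.65
eef_pos: [564.4, 37.3, 132.6]
eef_rot: [-1.377, 1.57, -1.348]
wrist_force: [0.1, -0.1, -0.8]
finger_gap: 19.7
```

```bash
python3 lean.py wrist w7; python3 hl.py w7|tail -3; python3 ro.py w8
```

```text
wrist 3086 1926 top tilt deg about y -0.07611760160887743 about x 1.5717376865799348 z 136.56655551819898 x range [-11.04   7.42] y [19.71 44.87]
36 -10.064195185697399 9.644803862776605 -0.20969566146039664
44 -9.537676663008575 9.510968533469114 -0.013354064769730556
black end Y max 52.51651702644895
8.7 [564.47  37.3  132.65] jaw 1.6779432631020443 [ 0. -0. -1.] 19.989312213966357 [-0.1  -0.81 -0.62]
n 20313 off x 1.5124271621076628 slope deg -0.14811368398074407 axis z 53.456819980017755 yrange -87.9824042197754 87.99988785479623 rms 0.5288614317887608
```

jog_arm:
  moves:
    - [[0.1,0,-1.5,0,0,0],[0,0,-0.7,0,0,0],[0,0,0,0,0,0]]

```text
clock: 9.05
eef_pos: [564.6, 37.3, 130.6]
eef_rot: [-0.877, 1.57, -0.848]
wrist_force: [-0.6, -0.9, -0.6]
finger_gap: 20.0
```

jog_arm:
  moves:
    - [[0,0,-0.6,0,0,0],[0,0,0,0,0,0]]
  squeeze: 4

```text
clock: 9.25
eef_pos: [564.7, 37.3, 130.4]
eef_rot: [-0.602, 1.57, -0.573]
wrist_force: [-0.6, -0.1, -0.9]
finger_gap: 20.2
```

jog_arm:
  moves:
    - [[0,0,0,0,0,0],[0,0,0,0,0,0],[0,0,0,0,0,0],[0,0,0,0,0,0],[0,0,0,0,0,0]]
  gripper: -0.3

```text
clock: 9.75
eef_pos: [564.9, 37.3, 130.1]
eef_rot: [-0.509, 1.57, -0.48]
wrist_force: [-0.5, 0.2, 0.4]
finger_gap: 32.8
```

jog_arm:
  moves:
    - [[0,0,0,0,0,0],[0,0,0,0,0,0],[0,0,0,0,0,0],[0,0,0,0,0,0],[0,0,0,0,0,0]]

```text
clock: 10.25
eef_pos: [564.9, 37.3, 130.1]
eef_rot: [-0.509, 1.57, -0.479]
wrist_force: [-0.8, 0.4, 0.3]
finger_gap: 32.8
```

```bash
python3 lean.py wrist w9; python3 hl.py w9|tail -3
```

```text
wrist 2648 2019 top tilt deg about y -1.9299337015791147 about x 0.9481772082203211 z 135.10822226234714 x range [-12.1    6.28] y [-22.61  44.72]
36 -11.576130156992848 8.182321008913414 -1.696904574039717
44 -11.440410451161561 8.066456986634597 -1.6869767322634823
black end Y max 52.505026419927304
```

It now leans about 1.9° the other way, so the balance point lies between the two placings. I'll regrip and shift +1.1 mm.

jog_arm:
  moves:
    - [[0,0,0,0,0,0],[0,0,0,0,0,0],[0,0,0,0,0,0],[0,0,0,0,0,0]]
  gripper: -1
  squeeze: 15

```text
clock: 10.7
eef_pos: [564.9, 37.3, 130.1]
eef_rot: [-0.45, 1.57, -0.421]
wrist_force: [-0.7, 0.4, 1.2]
finger_gap: 19.7
```

jog_arm:
  moves:
    - [[0,0,2,0,0,0],[1,0,0,0,0,0],[0,0,0,0,0,0]]

```text
clock: 11.0
eef_pos: [565.8, 37.3, 132.0]
eef_rot: [-0.816, 1.57, -0.786]
wrist_force: [0.7, -0.4, -0.5]
finger_gap: 19.7
```

jog_arm:
  moves:
    - [[-0.1,0,-1.3,0,0,0],[0,0,-0.6,0,0,0],[0,0,0,0,0,0]]

```text
clock: 11.3
eef_pos: [565.7, 37.3, 130.1]
eef_rot: [-0.899, 1.57, -0.87]
wrist_force: [-0.5, -1.0, 1.0]
finger_gap: 19.9
```

jog_arm:
  moves:
    - [[0,0,0,0,0,0],[0,0,0,0,0,0]]
  squeeze: 4

```text
clock: 11.5
eef_pos: [565.7, 37.3, 130.1]
eef_rot: [-0.864, 1.57, -0.835]
wrist_force: [-0.1, -0.3, 0.4]
finger_gap: 20.1
```

jog_arm:
  moves:
    - [[0,0,0,0,0,0],[0,0,0,0,0,0],[0,0,0,0,0,0],[0,0,0,0,0,0],[0,0,0,0,0,0]]
  gripper: -0.3

```text
clock: 12.0
eef_pos: [565.9, 37.3, 130.2]
eef_rot: [-0.484, 1.57, -0.455]
wrist_force: [0.8, 0.0, 0.0]
finger_gap: 32.9
```

jog_arm:
  moves:
    - [[0,0,0,0,0,0],[0,0,0,0,0,0],[0,0,0,0,0,0],[0,0,0,0,0,0],[0,0,0,0,0,0]]

```text
clock: 12.5
eef_pos: [565.9, 37.3, 130.2]
eef_rot: [-0.492, 1.57, -0.463]
wrist_force: [0.5, -0.3, 0.0]
finger_gap: 32.7
```

```bash
python3 lean.py wrist w10; python3 hl.py w10|tail -3
```

```text
wrist 2525 1993 top tilt deg about y -0.07795267256730719 about x 1.2605434090915288 z 134.88243926889615 x range [-9.66  8.76] y [-20.7   44.66]
36 -10.117834157090128 9.649311252986417 -0.23426145205185556
44 -10.000017421355295 9.515424695723473 -0.24229636281591116
black end Y max 52.49341358273292
```

The level now stands upright on the top line: tilt about −0.1°, and its top centred to 0.2 mm. I'll retreat straight up and head for the torch.

jog_arm:
  moves:
    - [[0,0,10,0,0,0],[0,0,25,0,0,0],[0,0,45,0,0,0],[0,-10,45,0,0,4],[-10,-40,25,0,0,5]]

```text
clock: 13.05
eef_pos: [553.6, -10.7, 284.3]
eef_rot: [-3.017, 1.565, -2.823]
wrist_force: [0.9, -0.5, 0.5]
finger_gap: 32.9
```

jog_arm:
  moves:
    - [[-14,-48,0,0,0,6],[-14,-48,0,0,0,6],[-14,-48,0,0,0,6],[-14,-48,0,0,0,6],[-14,-40,0,0,0,6]]
  gripper: 0.1

```text
clock: 13.55
eef_pos: [481.8, -246.3, 294.2]
eef_rot: [-1.169, 1.561, -0.426]
wrist_force: [-0.2, 0.3, -0.1]
finger_gap: 51.6
```

```bash
cat > st.py <<'E'
from h import *
np.set_printoptions(precision=3,suppress=True)
s=manip.read_state();M=R.from_euler("xyz",s["eef_rot"]).as_matrix()
print(s["clock"],s["eef_pos"],"jaw",np.degrees(np.arctan2(M[1,2],M[0,2])),"toolx",M[:,0],"q",s["joints"])
E
python3 st.py; python3 lean.py scene s11; python3 lean.py top t11
```

```text
13.55 [ 481.794 -246.296  294.226] jaw 42.586635019417955 toolx [ 0.009 -0.004 -1.   ] q [-0.541  0.23   1.447  0.001  1.454 -1.284]
scene 51 51 top tilt deg about y -2.1773752857434414 about x 0.046752776279707996 z 134.7437599218193 x range [-6.69  7.52] y [-39.75  41.01]
top 77 60 top tilt deg about y 2.617529151691708 about x 0.5797534538924216 z 136.92102602262796 x range [-8.27  6.82] y [-42.15  44.09]
```

jog_arm:
  moves:
    - [[-8,-33,-10,0,0.5,1],[-8,-33,-20,0,0,0],[0,0,0,0,0,0],[0,0,0,0,0,0]]

```text
clock: 14.05
eef_pos: [464.6, -315.9, 266.5]
eef_rot: [-1.902, 1.564, -1.149]
wrist_force: [0.6, 0.2, 0.6]
finger_gap: 51.6
```

```bash
python3 st.py; cat > to.py <<'E'
from h import *
np.set_printoptions(precision=2,suppress=True)
for n in("wrist","top","scene"):
    c,p,d=cam(n,"to_"+n);P=cloud(c,d)
    h=cv2.cvtColor(p,cv2.COLOR_BGR2HSV);m=((h[...,0]<8)|(h[...,0]>174))&(h[...,1]>140)&(h[...,2]>50)&(np.hypot(P[...,0]-466,P[...,1]+312)<60)&(P[...,2]>75)
    W=P[m]
    if len(W)<10: print(n,"none");continue
    from scipy.optimize import least_squares
    S=W[W[:,2]<150]
    r=least_squares(lambda q:np.hypot(S[:,0]-q[0]-q[2]*(S[:,2]-108),S[:,1]-q[1]-q[3]*(S[:,2]-108))-14,[466,-312,0,0],loss="soft_l1")
    print(n,len(W),len(S),"axis at z108",r.x[:2],"slope",r.x[2:],"rms",np.sqrt(np.mean(r.fun**2)))
    T=W[W[:,2]>157];print("  tail",len(T),(T[:,:2].min(0)+T[:,:2].max(0))/2 if len(T) else"",W[:,2].max())
    m2=(h[...,0]>105)&(h[...,0]<128)&(h[...,1]>90)&(np.hypot(P[...,0]-466,P[...,1]+312)<60)&(P[...,2]>66)&(P[...,2]<78)
    T=P[m2];print("  rim",len(T),cv2.minEnclosingCircle(T[:,:2].astype(np.float32)) if len(T)>5 else"")
E
python3 to.py
```

```text
14.05 [ 464.596 -315.878  266.467] jaw 43.188637157095194 toolx [ 0.003 -0.006 -1.   ] q [-0.661  0.295  1.43  -0.003  1.411 -1.414]
wrist 1117 377 axis at z108 [ 465.28 -316.91] slope [-0. -0.] rms 0.20880774120282924
  tail 689 [ 468.6  -293.76] 365.7107554448803
  rim 379 ((466.693115234375, -315.3305358886719), 24.830835342407227)
top 59 43 axis at z108 [ 466.05 -314.75] slope [-0.  0.] rms 0.4868337685196454
  tail 14 [ 471.21 -306.65] 167.18843947116235
  rim 43 ((468.392822265625, -312.1835021972656), 24.418670654296875)
scene 618 439 axis at z108 [ 463.84 -315.54] slope [-0. -0.] rms 0.6987065531875765
  tail 132 [ 465.77 -316.02] 164.0035315215759
  rim 94 ((467.95001220703125, -315.4189147949219), 24.087661743164062)
```

View pics/to_wrist.png

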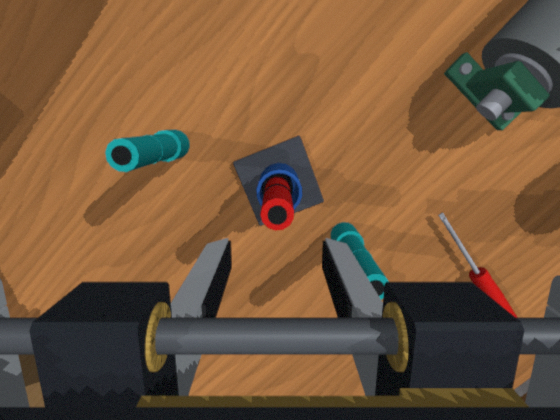

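The wrist view shows the red torch tail at (277,213) in the holder, between the open fingers. The turquoise torches at (125,155) and (370,270) are clear of both, so I'll descend.

jog_arm:
  moves:
    - [[0.5,0,-40,0,0,0],[0,0,-40,0,0,0],[0,0,-35,0,0,0],[0,0,-15,0,0,0],[0,0,0,0,0,0]]

```text
clock: 14.7
eef_pos: [468.4, -310.9, 137.1]
eef_rot: [-1.595, 1.556, -0.834]
wrist_force: [-0.9, -0.6, 0.3]
finger_gap: 51.7
```

jog_arm:
  moves:
    - [[-3,-5,-5,0,0,0],[0,0,-15,0,0.5,0],[0,0,-6,0,0,0],[0,0,0,0,0,0]]

```text
clock: 15.1
eef_pos: [466.9, -316.1, 112.8]
eef_rot: [-2.026, 1.556, -1.263]
wrist_force: [-0.4, 0.1, -0.2]
finger_gap: 51.6
```

```bash
python3 st.py
```

```text
15.1 [ 466.932 -316.095  112.751] jaw 43.68581906841534 toolx [ 0.004 -0.014 -1.   ] q [-0.656  0.439  1.606 -0.009  1.084 -1.414]
```

jog_arm:
  moves:
    - [[-1,0.3,-4,0.8,0.2,0],[0,0,0,0,0,0]]

```text
clock: 15.3
eef_pos: [466.1, -315.8, 109.0]
eef_rot: [-0.122, 1.569, 0.641]
wrist_force: [0.9, -0.2, 0.8]
finger_gap: 51.5
```

jog_arm:
  moves:
    - [[0,0,0,0,0,0],[0,0,0,0,0,0],[0,0,0,0,0,0],[0,0,0,0,0,0],[0,0,0,0,0,0]]
  gripper: -1
  squeeze: 30

```text
clock: 15.8
eef_pos: [466.3, -316.1, 109.6]
eef_rot: [-0.62, 1.569, 0.142]
wrist_force: [-0.6, -0.6, -1.3]
finger_gap: 27.6
```

jog_arm:
  moves:
    - [[0,0,10,0,0,0],[0,0,20,0,0,0],[0,0,35,0,0,0],[0,0,45,0,0,0],[0,0,40,0,0,0]]

```text
clock: 16.3
eef_pos: [464.4, -314.4, 261.8]
eef_rot: [1.457, 1.564, 2.219]
wrist_force: [0.0, -0.4, -1.2]
finger_gap: 27.6
```

jog_arm:
  moves:
    - [[0,5,35,0,0,0],[0,20,20,5,-5,0],[0,30,0,5,-5,0],[0,30,0,5,-5,0],[0,30,0,5,-5,0]]

```text
clock: 16.8
eef_pos: [465.7, -196.7, 331.0]
eef_rot: [0.002, 1.06, 0.768]
wrist_force: [0.8, 0.4, -1.0]
finger_gap: 27.5
```

```bash
python3 st.py
```

```text
16.8 [ 465.733 -196.739  330.999] jaw 43.870126258809876 toolx [ 0.352  0.34  -0.872] q [-0.72   0.071  1.619  0.515  1.427 -1.555]
```

jog_arm:
  moves:
    - [[-2,30,0,3.7,-3.7,0],[-2,30,0,3.7,-3.7,0],[-2,25,0,3.7,-3.7,0],[-2,20,0,0,0,0],[0,0,0,0,0,0]]

```text
clock: 17.3
eef_pos: [455.2, -85.8, 334.7]
eef_rot: [0.002, 0.769, 0.77]
wrist_force: [-1.2, -0.7, 0.1]
finger_gap: 27.7
```

```bash
python3 st.py; cat > ax.py <<'E'
from h import *
import sys
from scipy.optimize import least_squares
np.set_printoptions(precision=2,suppress=True)
s=manip.read_state();M=R.from_euler("xyz",s["eef_rot"]).as_matrix();t=s["eef_pos"];dx=M[:,0]
V=np.array([565.5,38.5,132])
for n in("wrist","scene","top"):
    c,p,d=cam(n,sys.argv[1]+n);P=cloud(c,d);h=cv2.cvtColor(p,cv2.COLOR_BGR2HSV)
    m=((h[...,0]<8)|(h[...,0]>174))&(h[...,1]>140)&(h[...,2]>50)
    k=(np.linalg.norm(P-t,axis=-1)<130)
    L=(P-t);al=L@dx;pr=np.linalg.norm(L-al[...,None]*dx,axis=-1)
    b=k&m&(pr<32)&(al<57)&(al>-53);hd=k&(pr<32)&(al>62)&(al<93)&(h[...,2]<90)
    B,H=P[b],P[hd];print(n,len(B),len(H))
    if len(B)<30: continue
    def f(q):
        a=dx+q[2]*M[:,1]+q[3]*M[:,2];a/=np.linalg.norm(a);o=t+q[0]*M[:,1]+q[1]*M[:,2]
        g=lambda X,r:np.linalg.norm(np.cross(X-o,a),axis=1)-r
        return np.r_[g(B,14),g(H,18)] if len(H)>20 else g(B,14)
    r=least_squares(f,[0,0,0,0],loss="soft_l1");q=r.x
    a=dx+q[2]*M[:,1]+q[3]*M[:,2];a/=np.linalg.norm(a);o=t+q[0]*M[:,1]+q[1]*M[:,2]
    near=P[k&(pr<20)&(al>60)&(al<120)];end=np.percentile((near-t)@dx,98) if len(near) else np.nan
    print("  q",q,"axis",a,"slant",np.degrees(np.arccos(-a[2])),"rms",np.sqrt(np.mean(r.fun**2)),"lens end",end)
    e=V-o;print("  miss",e-(e@a)*a,"along",e@a,"lens-vial",e@a-97)
    y=(h[...,0]>40)&(h[...,0]<80)&(h[...,1]>120)&(np.linalg.norm(P-V,axis=-1)<30)&(P[...,2]>120)
    if y.sum()>5: print("  vial",y.sum(),P[y].mean(0))
E
python3 ax.py a1
```

```text
17.3 [455.162 -85.81  334.702] jaw 43.89978378116357 toolx [ 0.516  0.5   -0.696] q [-0.671 -0.101  1.882  0.823  1.332 -1.632]
wrist 4840 375
  q [ 0.11 -0.59  0.01  0.  ] axis [ 0.51  0.5  -0.7 ] slant 45.93250797357716 rms 1.2096459771219514 lens end 95.18557133686124
  miss [-22.46  -6.65 -21.35] along 260.1408487189791 lens-vial 163.1408487189791
  vial 259 [562.75  36.04 133.85]
scene 806 275
  q [ 1.48 -1.86 -0.   -0.  ] axis [ 0.52  0.5  -0.7 ] slant 45.89621236749193 rms 1.0856914909829471 lens end 96.27071577923371
  miss [-21.85  -5.8  -20.36] along 260.0893856513214 lens-vial 163.08938565132138
  vial 47 [567.72  38.71 132.03]
top 118 112
  q [-0.26  0.29  0.    0.  ] axis [ 0.51  0.5  -0.69] slant 46.05369809513439 rms 1.4064539682803627 lens end 97.21503167571123
  miss [-23.6   -6.82 -22.43] along 260.06427013834946 lens-vial 163.06427013834946
  vial 51 [565.26  38.57 136.08]
```

jog_arm:
  moves:
    - [[-2,5,-15,0,0,0],[-2,5,-15,0,0,0],[0,3,-12,0,0,0],[0,0,0,0,0,0],[0,0,0,0,0,0]]

```text
clock: 17.95
eef_pos: [452.5, -76.4, 290.7]
eef_rot: [0.002, 0.771, 0.767]
wrist_force: [-0.4, 0.6, -0.8]
finger_gap: 27.5
```

```bash
python3 st.py; python3 ax.py a2
```

```text
17.95 [452.501 -76.362 290.701] jaw 43.80498423941745 toolx [ 0.516  0.498 -0.697] q [-0.655 -0.08   1.967  0.845  1.248 -1.701]
wrist 4851 382
  q [ 0.14 -0.58  0.01  0.  ] axis [ 0.51  0.5  -0.7 ] slant 45.8470138068726 rms 1.2208281624658213 lens end 95.45722524139795
  miss [-2.53  1.53 -0.76] along 226.13292695927709 lens-vial 129.13292695927709
  vial 281 [562.19  37.53 133.45]
scene 708 251
  q [ 2.26 -1.51  0.   -0.  ] axis [ 0.52  0.5  -0.7 ] slant 45.77175004002944 rms 1.1093688062445577 lens end 97.15922580338511
  miss [-1.26  1.45  0.1 ] along 226.11445541674135 lens-vial 129.11445541674135
  vial 47 [567.62  39.04 131.95]
top 109 104
  q [ 1.15  1.38  0.   -0.  ] axis [ 0.51  0.5  -0.7 ] slant 45.684534016725635 rms 1.120837963112379 lens end 96.53517947308951
  miss [-2.82  0.49 -1.71] along 226.1296187349858 lens-vial 129.1296187349858
  vial 51 [565.35  38.59 135.42]
```

jog_arm:
  moves:
    - [[-1,2,-2.5,0,0,0],[0,0,0,0,0,0],[0,0,0,0,0,0],[0,0,0,0,0,0]]

```text
clock: 18.5
eef_pos: [451.7, -74.5, 289.2]
eef_rot: [-0.002, 0.771, 0.765]
wrist_force: [0.8, 0.4, -1.1]
finger_gap: 27.6
```

```bash
python3 st.py; python3 ax.py a3|grep -v q; python3 lean.py scene s12; python3 lean.py top t12; python3 -c "
from h import *
cv2.imwrite('pics/fin.png',cv2.resize(cv2.imread('pics/a3scene.png')[90:340,150:450],None,fx=2.2,fy=2.2))"
```

```text
18.5 [451.674 -74.504 289.24 ] jaw 43.93689655907898 toolx [ 0.518  0.497 -0.697] q [-0.652 -0.084  1.974  0.847  1.242 -1.704]
wrist 4840 383
  miss [-1.23  0.72 -0.39] along 224.60335480938386 lens-vial 127.60335480938386
  vial 266 [562.07  38.64 133.3 ]
scene 700 246
  miss [-0.09  0.67  0.41] along 224.5918527729852 lens-vial 127.59185277298519
  vial 46 [567.75  38.16 132.25]
top 107 108
  miss [-1.83 -0.75 -1.9 ] along 224.58813682490555 lens-vial 127.58813682490555
  vial 51 [565.31  38.58 135.7 ]
scene 55 55 top tilt deg about y -4.118302604242221 about x -0.28165791477004964 z 134.3605719473922 x range [-5.17  6.71] y [-42.36  40.99]
top 92 56 top tilt deg about y 1.1369828667661164 about x -0.06831090557091893 z 136.33789504770925 x range [-8.22  6.75] y [-42.17  44.26]
```

View pics/fin.png

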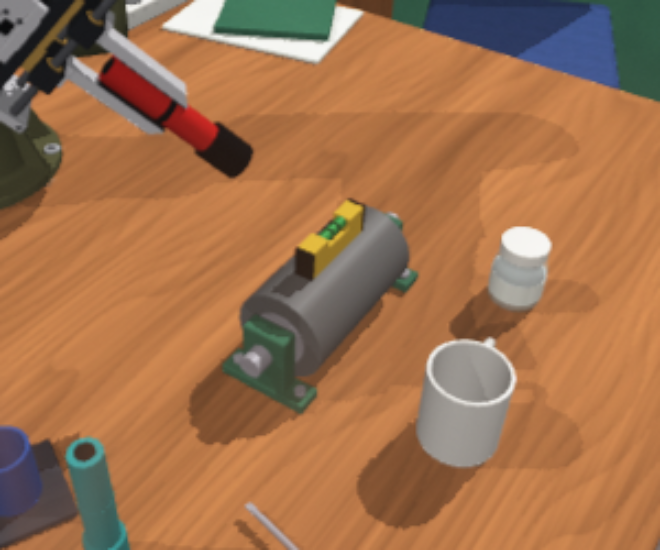

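View pics/a3wrist.png

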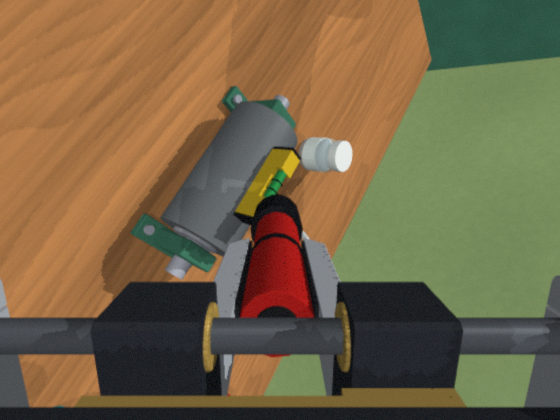

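The scene crop shows the level upright on the roller, vial at (335,228). The torch is held at a slant, lens at (240,165), pointing at the vial and clear of everything. The wrist view confirms it, with the lens in line with the vial at (272,185). Handing in.

```bash
python3 -c "
from cell import manip
print(manip.sign_off(),manip.read_state()['qd'].round(3))"
```

```text
the job is handed in; nothing more can be done
the job is handed in; nothing more can be done
```

I handed the job in at about 18.5 s of the 64 s, with the level balanced on the roller and the torch held still, shining at its vial. `sign_off()` gives no verdict, so the checks below are my own.

- **Level:** I placed it on the roller top and regripped it twice to centre it, because the first two placings leaned about 2–3°. After the last release, the close wrist view showed about 0.1° of lean, with the level near the roller's middle.
- **Torch:** I drew it straight up out of the holder and turned it to a slant of about 46°. The lens is about 128 mm from the vial, and the beam passes within about 1–3 mm of the vial point I aimed at. Nothing touches the roller or the level.
- **Bystanders:** I did not move the mug, screwdriver, jar or turquoise torches.

**Disagreements:**
- **Lean:** the distant scene and top cameras gave −4° and +1° from only about 55 pixels each. I trusted the close view and the pictures, where the level looks upright.
- **Vial position:** the three cameras disagreed by a few mm (x from 562 to 568), so I aimed at the middle.

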